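# Press a spent purifier cartridge out of its housing into the transport sleeve

### The arm

A 6-joint arm with a two-finger parallel gripper is mounted at the origin on a cart in front of the work surface, level with it; the furniture and walls round the work are solid. World frame = base frame: x ahead of the robot, y to its left, z up, the work surface at z = 0. Lengths are in m, angles in rad, forces in N, time in s.
With the tool pointing down it reaches from about 0.3 to 0.825 m from the base axis. Payload 5.4 kg.
Tool frame: the origin (TCP) lies midway between the tips of the shut fingers; the grasp point (between the pads) lies 19 mm behind it; z points along the fingers, y is the line along which they close (so a half turn about z gives the same grasp; the last joint's range is limited). The gripper opens to 92 mm and grips with 3 to 60 N. Pads are 20 mm wide; open, the fingers measure 128 mm over their backs; the gripper's body (75 mm by 189 mm) begins 69 mm behind the grasp point.
Start: joints at [0.993, 0.158, 1.597, -0, 1.386, -0.21], TCP at [0.207, 0.537, 0.215] pointing down, gripper open.
Joint ranges: [-2.91, 2.91], [-0.94, 2.29], [0.18, 2.7], [-1.29, 4.43], [0.17, 2.64], [-3, 3]. Speed limits (rad/s): [2.57, 2.57, 3.14, 3.14, 3.14, 3.14].

### API

Orientations are given as a 3x3 rotation matrix whose columns are the frame's x, y, z axes.
In Python, from workcell import manip, viewer gives the robot as it stands. The module is installed in compiled form; this text tells all that it offers.
- The arm moves only by the shell command python3 -m inch 'ROWS'. ROWS is JSON, one flat list of numbers, 5 for each row, row after row: the opening, from 0 (shut) to 1 (fully open), then the shift along the tool's x, y, z as a fraction of full scale, then the turn about the tool's z as a fraction of full scale. A call has 1 to 10 rows; each row is the pose to reach, as a shift and turn from the pose commanded when the call began, along the tool's axes at that moment; what a row does not reach only later rows make up. Full scale, the value 1, is 20 cm for a shift and 45 degrees for a turn. A row lasts 1/12 s, in which the tool goes at most 41.7 mm and 7.16 degrees, less where a joint would pass 70% of its speed; a pose out of reach is approached as far as the arm can. A call with a number of a shift or a turn outside -1 to 1 is refused whole. A call with a gripper value outside its range is refused whole. The fingers move at their own pace and stop on an object; the grip force is fixed at half the most. Time passes only in rows, so rows that repeat a pose let the fingers close. It gives the time, the measured TCP pose, the force, the opening and the grip force at its end, in the units of the state.
- manip.read_state(): the state, without advancing time (a new reading comes with each control period).
- viewer.camera(name): name is "scene" or "top"; returns a dict with "frame" (384x512x3 uint8, blue, green, red), "fx", "fy", "cx", "cy" (pixels), "k1" (the pictures are not rectified: a ray, as slopes to the right and down, at radius r is drawn at 1 + k1 r^2 times it, then the intrinsics apply), "R" (3x3) and "t" (3): a world point X has camera coordinates R X + t. Camera axes: x right, y down, z forward; pixel columns grow to the right and rows downward; lengths in m; the calibration is good to about 2 mm. A picture is of the moment at which its call begins. There is no depth.
- manip.finish_job(): hands the job in; it is judged then, once.
The state is a dict: "t": time; "joint_pos": joint angles; "dq": joint speeds; "joint_torque": joint torques, N m; "ee_pos": TCP position; "eef_rot": TCP orientation; "force": force on the tool from outside, world axes, zero at the start; "moment": the same for the moment, N m; "width": finger opening in m; "gripper_force": force on a finger pad.
Only numpy, scipy, OpenCV 4.12 (cv2) and the standard library are available. Lean on these libraries where they do the work, as an engineer would, in place of code of your own. Each camera call takes 0.05 s, during which the arm holds its last target. There are 200 camera calls.

### The job

The spent purifier cartridge is still snapped into the filter housing on the press-out stand. Take the ejector rod out of its holder, push it down through the port on top of the housing and drive the cartridge out below, into the transport sleeve, until you feel it come up firmly against the cushioned backstop inside; never press on the cartridge with more than 25 N, because its ceramic frit would crack. Then draw the rod out and stand it back in its holder, leaving the other things on the bench where they are.

Things in the scene. Friction and masses are not known exactly. Their poses are not given: they have to be found in the camera images.
- port (a point): Centre of the port mouth on top of the filter housing (silver, round, 37 mm across at the top, blue bands), 136 mm above the bench; z up, the bore runs straight down. The mouth is a funnel 28 mm wide that narrows over 8 mm to a bore 15 mm wide and 9 mm long; below that is the wider seat. The flat top of the seated cartridge lies about 18 mm below this point.
- filter_housing: The housing; origin at the centre of its underside, 49 mm below the port. In it, not measured: the spent cartridge, 22 mm across, 30 mm long, held by a spring ring in its groove. It can only go down: 10 to 20 N on the rod over the first 3 mm break it loose, less moves it on, and the ring lets go after about 20 mm. Its frit cracks above 25 N.
- sleeve: White transport sleeve on the axis 5 mm below the housing; origin at its foot. Its spring strips hold the cartridge by friction (2 to 6 N), so it must be pushed home. Its backstop, rubber cushion on top (7 N per mm for 2 mm, then hard), is set to another height each time, not measured: met after 42 to 73 mm of cartridge travel, rod tip 59 to 92 mm below the port.
- press_stand: The stand that carries housing and sleeve, fixed to the bench: grey base plate 95 x 140 x 10 mm, two steel posts with nuts 50 mm to either side along its y (104 mm high), silver bridge. The origin is the centre of its underside, straight below the port; z up.
- ejector: The ejector rod, loose, 158 mm long, about 0.1 kg. The origin is the centre of its flat tip (the lower end); its z axis runs along the rod towards the handle. Steel shaft 12 mm in diameter and 104 mm long with the last 4 mm tapered to 8 mm, then a steel collar 34 mm across and 4 mm thick, then a round red handle 24 mm in diameter and 50 mm long. It starts upright in its holder.
- ejector_handle (a point): Centre of the red handle of the ejector rod, half-way up the handle, 133 mm from the tip and 25 mm above the collar: the place to grip.
- holder_mouth (a point): Centre of the mouth of the rod's holder, 52 mm above the bench; z up. The holder is a dark round stand fixed to the bench (foot 72 mm, column 39 mm across) with a funnel mouth 29 mm wide that narrows over 8 mm to a bore 15 mm wide; its floor, on which the rod's tip stands, is 42 mm below this point.
- fresh_cartridge_center (a point): Bystander: centre of a fresh cartridge standing on the bench, steel with a blue band, 22 mm in diameter, 30 mm high.
- sleeve_cap_center (a point): Bystander: centre of the white screw cap of the sleeve lying on the bench, 40 mm in diameter, 13 mm high.
- septa_pot: Bystander: small white pot with a lid, 41 mm in diameter, 42 mm high; origin at the centre of its underside.
- rinse_bottle: Bystander: amber bottle with a white cap, 55 mm in diameter, 105 mm high; origin at the centre of its underside.
Mind the look-alikes: they are no part of the job. There is more than one size of the ejector; the one meant has the size given above.

How it is judged:
By the outcome, as a careful person would: the job done as asked, in the order asked, and still so for the second after the job is handed in, with the robot touching nothing.
It also fails if it takes over 54 s, if anything falls off the work surface, if the arm or the gripper's body presses on something with over 40 N, if the wrist force passes 120 N, or if a joint passes its speed limit or range.

## Working session

There is one attempt and no reset: what is moved stays moved. The work goes in short steps, Python scripts to look and compute and a shell command to move; the robot and the scene stay as the last step left them, time stands still between calls to the robot, and variables do not carry over. Pictures are saved under pics/ and viewed, at most 10 in all, crops included, and the job is handed in when it is done.

```bash
mkdir -p pics; python3 - <<'E'
from workcell import manip, viewer
import cv2,pickle
s=manip.read_state(); print({k:s[k] for k in('t','ee_pos','eef_rot','width','force')})
for n in('scene','top'):
    c=viewer.camera(n); pickle.dump(c,open(n+'.pkl','wb')); cv2.imwrite(f'pics/{n}0.png',c['frame']); print(n,c['fx'],c['fy'],c['cx'],c['cy'],c['k1'],c['R'],c['t'])
E
```

```text
{'t': 0.0, 'ee_pos': array([0.20643699, 0.53602097, 0.21364928]), 'eef_rot': array([[-9.33135939e-01,  3.59522463e-01, -9.57852619e-04],
       [ 3.59523572e-01,  9.33134762e-01, -1.52229615e-03],
       [ 3.46505915e-04, -1.76487984e-03, -9.99998383e-01]]), 'width': 0.09190159816327695, 'force': array([0.33898969, 0.15727335, 0.12742317])}
scene 410.72403710391956 410.72403710391956 259.192098579714 192.16822813463443 -0.007449040901920934 [[ 0.62787633 -0.77798612  0.02255886]
 [-0.2922383  -0.26251734 -0.91960938]
 [ 0.72136543  0.57080841 -0.39218577]] [-0.45691223  0.22078299  0.83406307]
top 445.0684649231447 445.0684649231447 248.04778187656575 192.59028576390256 -0.16806190883243097 [[ 0.00473953 -0.99995726  0.00793844]
 [-0.98186021 -0.0061582  -0.18950621]
 [ 0.189547   -0.00689626 -0.98184743]] [-0.15673724  0.51133788  1.37373463]
```

View pics/scene0.png

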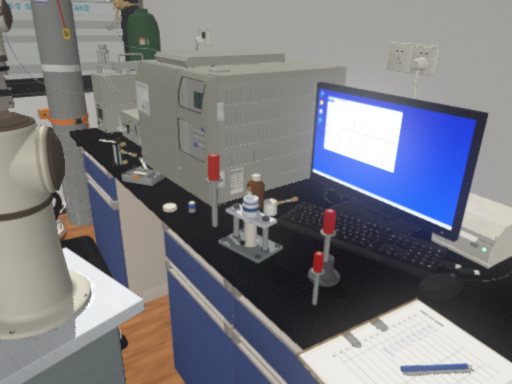

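View pics/top0.png

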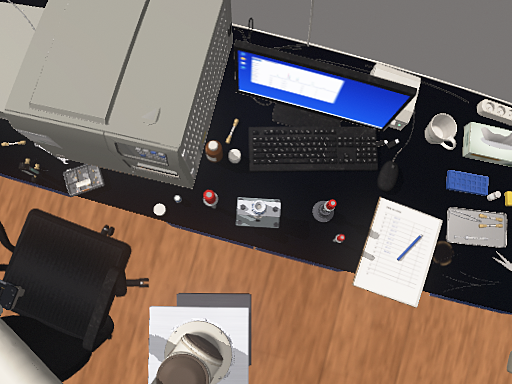

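Candidates for the rod: a tall free-standing one (scene 213,165; top 210,197), the one in the dark holder (scene 329,220; top 331,204), and a small free-standing one (scene 318,262; top 340,238). By the description it's the middle one in the holder, so I'll check that in a crop.

```bash
cat > h.py <<'E'
import numpy as np,cv2,pickle
from workcell import manip,viewer
def load(n): return pickle.load(open(n+'.pkl','rb'))
def K(c): return np.array([[c['fx'],0,c['cx']],[0,c['fy'],c['cy']],[0,0,1.]]),np.array([c['k1'],0,0,0.])
def proj(c,X):
    k,d=K(c); return cv2.projectPoints(np.array(X,float).reshape(-1,1,3),cv2.Rodrigues(c['R'])[0],c['t'],k,d)[0].reshape(-1,2)
def ray(c,uv):
    k,d=K(c); p=cv2.undistortPoints(np.array([[uv]],float),k,d)[0,0]
    v=c['R'].T@np.array([p[0],p[1],1]); return -c['R'].T@c['t'],v/np.linalg.norm(v)
def onz(c,uv,z):
    o,v=ray(c,uv); return o+v*(z-o[2])/v[2]
def tri(a,ua,b,ub):
    o1,v1=ray(a,ua);o2,v2=ray(b,ub)
    s=np.linalg.lstsq(np.c_[v1,-v2],o2-o1,rcond=None)[0]
    p,q=o1+s[0]*v1,o2+s[1]*v2; return (p+q)/2,np.linalg.norm(p-q)
def red(c):
    f=cv2.cvtColor(c['frame'],cv2.COLOR_BGR2HSV)
    m=cv2.inRange(f,(0,150,60),(8,255,255))|cv2.inRange(f,(172,150,60),(180,255,255))
    n,l,st,ce=cv2.connectedComponentsWithStats(m)
    return [(ce[i].round(1),st[i]) for i in range(1,n) if st[i][4]>15]
E
python3 - <<'E'
from h import *
s,t=load('scene'),load('top')
for c in(s,t):
    for r in red(c): print(r)
a=cv2.resize(s['frame'][170:315,195:350],None,fx=3.5,fy=3.5,interpolation=cv2.INTER_CUBIC)
b=cv2.resize(t['frame'][180:250,190:350],None,fx=5,fy=5,interpolation=cv2.INTER_CUBIC)
cv2.imwrite('pics/c1.png',a);cv2.imwrite('pics/c2.png',b)
E
```

```text
(array([213. , 167.5]), array([208, 155,  11,  25, 255], dtype=int32))
(array([328.9, 221.6]), array([323, 210,  13,  24, 245], dtype=int32))
(array([317.5, 261.8]), array([313, 251,  10,  21, 172], dtype=int32))
(array([209.2, 196.2]), array([203, 189,  12,  15,  98], dtype=int32))
(array([330.8, 204. ]), array([326, 199,  11,  10,  62], dtype=int32))
(array([340.6, 237.2]), array([337, 234,   8,   7,  34], dtype=int32))
```

View pics/c1.png

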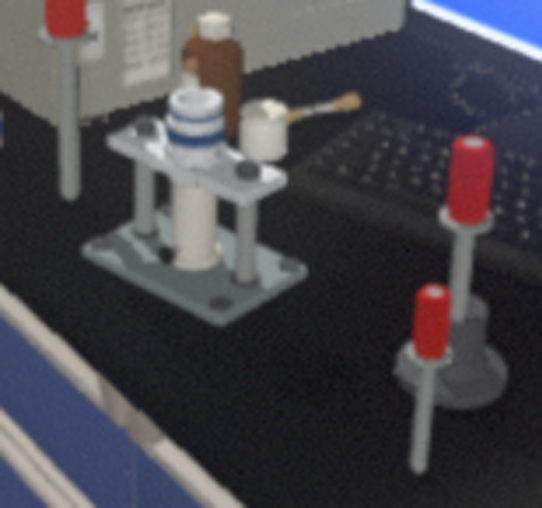

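View pics/c2.png

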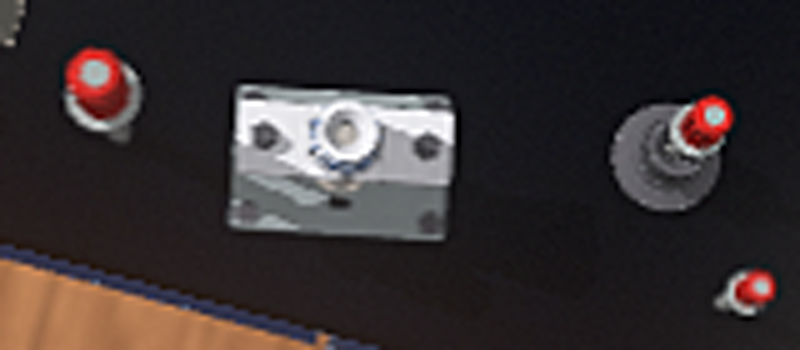

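```bash
python3 - <<'E'
from h import *
s,t=load('scene'),load('top'); np.set_printoptions(precision=4,suppress=True)
S=lambda x,y:((x+.5)/3.5-.5+195,(y+.5)/3.5-.5+170)
T=lambda x,y:((x+.5)/5-.5+190,(y+.5)/5-.5+180)
for n,a,b,z in[('rodtop',(474,143),(714,116),.168),('port',(197,97),(347,131),.136),('bigtop',None,(96,72),.2),('smalltop',(433,291),(762,288),.13)]:
    if a: print(n,tri(s,S(*a),t,T(*b)),onz(s,S(*a),z))
    print(n,'top',onz(t,T(*b),z))
print('holder foot',onz(t,T(667,157),.005),'collar',onz(t,T(696,133),.116))
print('baseplate corners',[onz(t,T(*p),.01)[:2] for p in[(236,86),(456,97),(445,239),(228,232)]])
print('nuts',[onz(t,T(*p),.104)[:2] for p in[(265,135),(428,146)]])
print('red blob tri',tri(s,(328.9,221.6),t,(330.8,204)))
for n,p in[('holder rod',[(474,143),(466,222)])]: print(n)
E
```

```text
rodtop (array([ 0.4614, -0.4023,  0.1658]), np.float64(0.002153579538656946)) [ 0.4582 -0.4051  0.168 ]
rodtop top [ 0.4603 -0.4009  0.168 ]
port (array([ 0.4567, -0.1872,  0.1344]), np.float64(0.0025967108968803663)) [ 0.4551 -0.1902  0.136 ]
port top [ 0.4556 -0.1862  0.136 ]
bigtop top [ 0.4783 -0.0409  0.2   ]
smalltop (array([ 0.3639, -0.4374,  0.1209]), np.float64(0.0013135559976049985)) [ 0.3511 -0.4451  0.13  ]
smalltop top [ 0.3626 -0.4348  0.13  ]
holder foot [ 0.4606 -0.4015  0.005 ] collar [ 0.4586 -0.3999  0.116 ]
baseplate corners [array([ 0.5055, -0.1174]), array([ 0.4991, -0.2619]), array([ 0.4053, -0.254 ]), array([ 0.4092, -0.113 ])]
nuts [array([ 0.458 , -0.1371]), array([ 0.4517, -0.2368])]
red blob tri (array([ 0.462 , -0.4023,  0.1392]), np.float64(0.001303747751290817))
holder rod
```

The crops confirm it: the mid-size rod sits in the dark holder (scene 330,211; top 333,203), and the other two stand free. Positions are rod ≈ (0.460, −0.402) and port ≈ (0.456, −0.187). I'm starting the approach, raised, and turning the tool's y towards world x.

```bash
python3 -m inch '[1,-0.7,-1,-0.2,1, 1,-0.7,-1,-0.2,1, 1,-0.7,-1,-0.2,1, 1,-0.7,-1,-0.2,1, 1,-0.7,-1,-0.2,1, 1,-0.7,-1,-0.2,1, 1,-0.7,-1,-0.2,1, 1,-0.7,-1,-0.2,1]'; python3 -c "
from h import *
s=manip.read_state();print(s['t'],s['joint_pos'],s['ee_pos'],s['eef_rot'])"
```

```text
t: 0.77
ee_pos: [0.2662, 0.2982, 0.2549]
eef_rot: [[-0.401, 0.916, 0.001], [0.916, 0.401, 0.001], [0.0, 0.001, -1.0]]
force: [0.8, -0.1, -0.5]
width: 0.0919
gripper_force: 0.0
0.7667 [ 5.37368411e-01 -3.54085731e-01  1.99271261e+00  9.04346751e-05
  1.50159352e+00  1.24717775e-01] [0.26623334 0.29824248 0.25490105] [[-4.01033354e-01  9.16062752e-01  1.13266239e-03]
 [ 9.16063416e-01  4.01032680e-01  7.79925892e-04]
 [ 2.60226427e-04  1.35036687e-03 -9.99999054e-01]]
```

```bash
python3 -m inch '[1,-1,-0.15,0,0.52, 1,-1,-0.15,0,0.52, 1,-1,-0.15,0,0.52, 1,-1,-0.15,0,0.52, 1,-1,-0.15,0,0.52, 1,-1,-0.15,0,0.52]'
```

```text
t: 1.27
ee_pos: [0.3205, 0.1, 0.2543]
eef_rot: [[-0.002, 1.0, 0.0], [1.0, 0.002, -0.002], [-0.002, 0.0, -1.0]]
force: [0.4, -0.8, 0.8]
width: 0.0921
gripper_force: 0.0
```

```bash
python3 -m inch '[1,-1,0.2,0,0, 1,-1,0.2,0,0, 1,-1,0.2,0,0, 1,-1,0.2,0,0, 1,-1,0.2,0,0]'; python3 -m inch '[1,-1,0.35,0,0, 1,-1,0.35,0,0, 1,-1,0.35,0,0, 1,-1,0.35,0,0, 1,-1,0.35,0,0, 1,-1,0.35,0,0]'; python3 -m inch '[1,-0.51,0.15,0,0, 1,-0.51,0.15,0,0, 1,-0.51,0.15,0,0, 1,-0.51,0.15,0,0, 1,-0.51,0.15,0,0]';python3 - <<'E'
from h import *
for n in('scene','top'):
    c=viewer.camera(n); pickle.dump(c,open(n+'1.pkl','wb'))
a=cv2.resize(load('scene1')['frame'][110:310,230:430],None,fx=2,fy=2);b=cv2.resize(load('top1')['frame'][150:250,250:450],None,fx=2,fy=2)
cv2.imwrite('pics/d1.png',np.vstack([a,np.pad(b,((0,0),(0,0),(0,0)))]))
E
```

```text
t: 1.68
ee_pos: [0.3616, -0.096, 0.2543]
eef_rot: [[-0.012, 1.0, 0.0], [1.0, 0.012, 0.001], [0.001, 0.0, -1.0]]
force: [1.6, 1.1, 0.4]
width: 0.0918
gripper_force: 0.0
t: 2.18
ee_pos: [0.4346, -0.298, 0.2518]
eef_rot: [[-0.009, 1.0, -0.002], [1.0, 0.009, 0.001], [0.001, -0.002, -1.0]]
force: [0.4, -0.9, -0.7]
width: 0.092
gripper_force: 0.0
t: 2.6
ee_pos: [0.4648, -0.3948, 0.2533]
eef_rot: [[-0.011, 1.0, -0.001], [1.0, 0.011, 0.002], [0.002, -0.001, -1.0]]
force: [-0.0, 0.7, -0.2]
width: 0.0918
gripper_force: 0.0
```

View pics/d1.png

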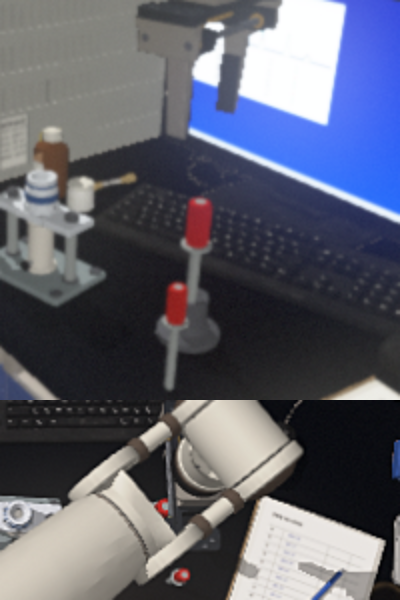

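The picture shows the open gripper above the holder rod with its handle free between the fingers. I'll descend and look at the rod just before closing.

```bash
python3 -m inch '[1,-0.03,-0.02,0.2,0, 1,-0.03,-0.02,0.4,0, 1,-0.03,-0.02,0.55,0, 1,-0.03,-0.02,0.66,0, 1,-0.03,-0.02,0.66,0, 1,-0.03,-0.02,0.66,0]'; python3 - <<'E'
from h import *
for n in('scene','top'):
    c=viewer.camera(n); pickle.dump(c,open(n+'2.pkl','wb'))
s=load('scene2'); p=manip.read_state()['ee_pos']; print(p, proj(s,[p]), [r[0] for r in red(s)])
cv2.imwrite('pics/d2.png',cv2.resize(s['frame'][150:310,250:410],None,fx=3,fy=3))
E
```

```text
t: 3.2
ee_pos: [0.4597, -0.4001, 0.1222]
eef_rot: [[-0.011, 1.0, -0.001], [1.0, 0.011, 0.002], [0.002, -0.001, -1.0]]
force: [-0.1, -0.4, 0.1]
width: 0.0917
gripper_force: 0.0
[ 0.46105021 -0.40249831  0.12525464] [[327.89226878 227.56218859]] [array([213. , 167.5]), array([328.9, 221.6]), array([317.5, 261.7])]
```

View pics/d2.png

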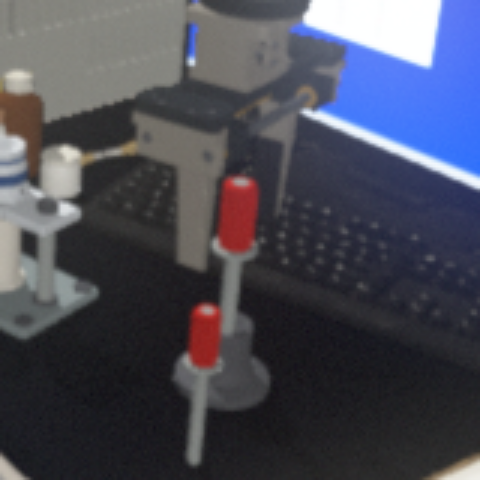

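```bash
python3 -m inch '[0,0,0,0,0, 0,0,0,0,0, 0,0,0,0,0, 0,0,0,0,0, 0,0,0,0,0, 0,0,0,0,0, 0,0,0,0,0, 0,0,0,0,0]'; python3 -c "
from h import *
s=manip.read_state();print(s['ee_pos'],s['force'],s['moment'],s['width'],s['gripper_force'])"
```

```text
t: 3.97
ee_pos: [0.4598, -0.4021, 0.1225]
eef_rot: [[-0.009, 1.0, -0.0], [1.0, 0.009, 0.0], [0.0, -0.0, -1.0]]
force: [-0.4, -1.0, 0.3]
width: 0.0412
gripper_force: 0.0
[ 0.45978926 -0.40213768  0.12253205] [-0.37924807 -0.9575816   0.25245704] [-0.04790128  0.06325498 -0.00533304] 0.04117401161061712 0.0
```

```bash
python3 -m inch '[0,0,0,0,0, 0,0,0,0,0, 0,0,0,0,0, 0,0,0,0,0, 0,0,0,0,0, 0,0,0,0,0]'; python3 -c "
from h import *
s=manip.read_state();print(s['ee_pos'],s['force'],s['moment'],s['width'],s['gripper_force'])"
```

```text
t: 4.47
ee_pos: [0.4598, -0.4021, 0.1226]
eef_rot: [[-0.009, 1.0, -0.0], [1.0, 0.009, 0.0], [0.0, -0.0, -1.0]]
force: [0.4, 0.1, -0.7]
width: 0.0235
gripper_force: 30.0
[ 0.45979852 -0.40209805  0.12255066] [ 0.41087321  0.09984009 -0.73053414] [-0.04356477  0.17722998  0.04360461] 0.02346801789380865 29.9739933013916
```

```bash
python3 -m inch '[0,0,0,-0.05,0, 0,0,0,-0.1,0, 0,0,0,-0.25,0, 0,0,0,-0.4,0, 0,0,0,-0.6,0, 0,0,0,-0.77,0, 0,0,0,-0.77,0, 0,0,0,-0.77,0]'; python3 -m inch '[0,0.2,0,0,0, 0,0.4,0,0,0, 0,0.6,-0.01,0,0, 0,0.8,-0.02,0,0, 0,0.95,-0.02,0,0, 0,1,-0.02,0,0, 0,1,-0.02,0,0]'; python3 - <<'E'
from h import *
for n in('scene','top'):
    c=viewer.camera(n); pickle.dump(c,open(n+'3.pkl','wb'))
s=manip.read_state();print(s['ee_pos'],s['force'],s['moment'],s['width'])
a=cv2.resize(load('scene3')['frame'][60:260,170:330],None,fx=3,fy=3)
b=cv2.resize(load('top3')['frame'][160:240,210:310],None,fx=3,fy=3)
o=np.zeros((600,790,3),np.uint8);o[:600,:480]=a;o[:240,480:780]=b;cv2.imwrite('pics/d3.png',o)
E
```

```text
t: 5.13
ee_pos: [0.4608, -0.4033, 0.2809]
eef_rot: [[-0.009, 1.0, 0.004], [1.0, 0.009, -0.005], [-0.006, 0.004, -1.0]]
force: [-0.1, 0.3, -2.2]
width: 0.0234
gripper_force: 30.0
t: 5.72
ee_pos: [0.4535, -0.1999, 0.2756]
eef_rot: [[-0.012, 1.0, -0.002], [1.0, 0.012, 0.001], [0.001, -0.002, -1.0]]
force: [1.0, -0.8, -0.6]
width: 0.0233
gripper_force: 30.0
[ 0.45373245 -0.20272576  0.27593557] [-1.09190918 -0.65888182 -0.63250609] [-0.10791411  0.09705492  0.02559918] 0.023399655109220062
```

View pics/d3.png

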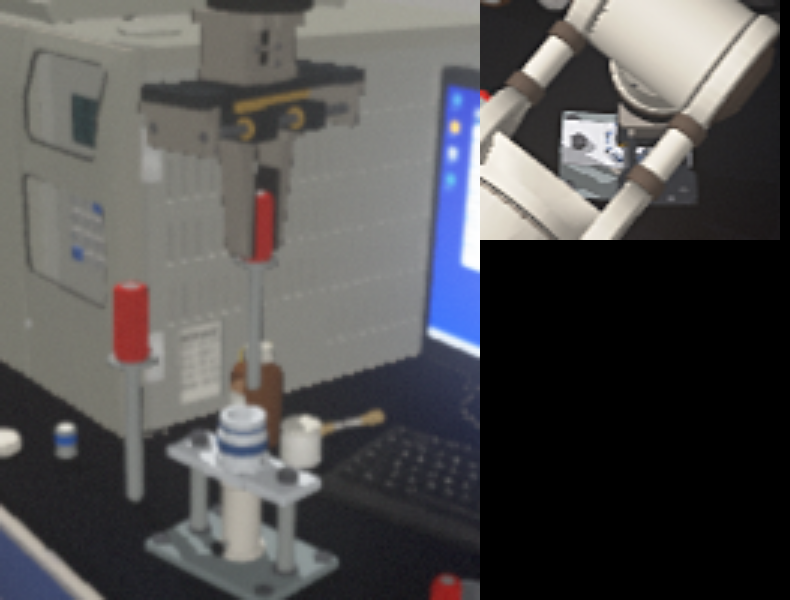

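```bash
python3 - <<'E'
from h import *
np.set_printoptions(precision=4,suppress=True)
c=load('scene3');p=np.array([.4537,-.2015,.2757])
for dz in(0,-.0046,-.02,-.06,-.1,-.1126): print(dz,proj(c,[p+[0,0,dz]]))
g=cv2.cvtColor(c['frame'],cv2.COLOR_BGR2GRAY)
for r in range(144,192,3): print(r,g[r,243:270])
print(proj(c,[[.456,-.187,.136]]))
E
```

```text
0 [[255.2258 142.9478]]
-0.0046 [[255.188 144.89 ]]
-0.02 [[255.0627 151.3386]]
-0.06 [[254.7445 167.7117]]
-0.1 [[254.4366 183.5608]]
-0.1126 [[254.3417 188.4486]]
144 [135 145 138 111  98 100 104 107 110 103  88  66  71  81  79  81  82  99
 118 125 129 130 131 131 131 130 129]
147 [131 129 130 128 124 114 113 113 108 111 107 106 106 104 105 107 107 112
 109 109 129 130 128 127 129 130 128]
150 [129 129 130 129 129 128 129 129 126 126 118 127 128 124 120 124 126 127
 129 129 127 129 128 126 128 128 127]
153 [130 128 128 126 129 130 126 127 129 126 116 127 130 125 122 126 129 127
 128 127 128 129 129 129 128 130 129]
156 [128 127 129 128 127 128 129 128 128 125 122 129 130 122 114 127 129 127
 128 125 127 129 128 128 126 128 130]
159 [130 128 125 127 129 127 126 127 130 127 122 128 131 122 117 126 129 129
 132 131 130 136 143 137 130 132 135]
162 [131 129 129 128 131 137 137 131 129 125 124 130 128 118 109 128 130 130
 132 130 129 130 129 130 129 130 129]
165 [131 129 132 130 133 130 128 129 130 127 126 131 129 117 110 128 130 129
 131 131 130 127 130 130 132 129 130]
168 [145 125 12
[... 226 characters left out ...]
1 128 131 131 128 130 130 135 138 130 132 131 137 161 178 175 153
 133 129 129 129 131 131 128 131 130]
177 [144 123 130 130 129 129 133 128 119 131 129 133 129 128 149 164 159 139
 123 130 128 130 129 129 129 129 129]
180 [144 125 129 130 131 125 118 111  97 116 129 132 127 126 138 145 142 130
 119 126 129 129 129 131 130 128 129]
183 [141 124 129 124 106  84  84  89  92 108 128 130 126 111  81  74  72  74
  76  72  88 118 129 129 130 130 130]
186 [140 123 127 112  76  83  91  96  96 110 126 130 123 107  82  74  72  71
  72  67  68  91 125 129 128 130 130]
189 [147 122 127 123 117 111 115 109  88  93 112 114 105  86  76  74  75  71
  68  70  69  94 130 130 113 114 104]
[[250.1624 196.8967]]
```

The picture shows the rod vertical and its tip (scene 254,188) just above and right of the housing mouth (251,197). I'll refine the housing axis from its silhouette edges.

```bash
python3 - <<'E'
from h import *
np.set_printoptions(precision=4,suppress=True)
c=load('scene');g=cv2.cvtColor(c['frame'],cv2.COLOR_BGR2GRAY)
for r in range(193,214,2): print(r,g[r,238:264])
t=load('top');g=cv2.cvtColor(t['frame'],cv2.COLOR_BGR2GRAY)
print()
for r in range(197,217): print(r,g[r,248:272])
for X in([.4555,-.190,.136],[.456,-.187,.136]): print(proj(c,[X]),proj(t,[X]))
E
```

```text
193 [137 135 131 130 130 129 132 130 140 155 169 173 171 143  90  78  75  75
  73  75  74  71  71  68  69  62]
195 [128 129 129 130 131 133 138 155 175 182 191 195 195 181 158 153 157 149
 125  92  79  72  71  70  65  58]
197 [126 113 112 101  75 131 196 198 170 169 176 180 184 185 185 188 198 212
 220 201 137  79  73  68  66  61]
199 [ 52  46  45  44  67 131 193 201 188 179 181 181 185 184 186 195 210 216
 212 189 131  80  71  70  64  61]
201 [ 44  45  45  45  61 100 138 155 169 177 182 186 188 188 187 182 173 167
 155 131  99  73  69  67  69  90]
203 [ 82  92  69  66 123 169 134 109 116 134 139 152 151 151 151 141 123 117
 116 116 111  81  71  67  66  83]
205 [ 94 146 191 170 139 164 175 168 170 171 169 161 161 161 159 161 165 164
 160 155 129  82  67  66  68 102]
207 [ 86 126 179 195 137  90 105 126 148 162 170 179 181 184 178 168 159 150
 132 107  81  64  66  62  64 103]
209 [135 145 176 211 181  98  72  69  71  75  80  84  86  85  84  78  78  73
  70  68  67  60  51  44  54 102]
211 [216 215 213 207 181 163 136 122 116 104  95  93  87  91  96  95 100 105
 117 128 140 125  76  54
[... 1544 characters left out ...]
235 230 233 221 205 174 128 162 189 249 255 255 255 245 157 103  95  97
 141 171 165 167 166 167]
212 [240 234 232 238 219 186 158 105 170 140  91 103 129 118  85  87 116 146
 155 166 164 166 167 165]
213 [161 206 238 239 248 222 164 130  52  76 113 130 113  59  63 109 151 170
 163 164 165 166 167 164]
214 [167 170 168 221 255 255 239 190 191 178 111  87 110 129 130 157 177 171
 164 166 166 167 167 165]
215 [ 88  92 104 124 137 167 190 187 193 176 123  92 130 173 181 180 180 173
 168 174 175 176 177 173]
216 [132  94  97  99  97 128 168 156 121 109 103  94 118 142 127 108 118 109
  92 110 117 119 128 139]
[[250.9727 197.2896]] [[260.2761 205.8255]]
[[250.1624 196.8967]] [[259.2714 205.6544]]
```

```bash
python3 -m inch '[0,0.07,0.012,0,0, 0,0.07,0.012,0.05,0, 0,0.07,0.012,0.1,0, 0,0.07,0.012,0.13,0, 0,0.07,0.012,0.13,0, 0,0.07,0.012,0.13,0]';python3 -m inch '[0,0,0,0.01,0, 0,0,0,0.02,0, 0,0,0,0.03,0, 0,0,0,0.04,0, 0,0,0,0.05,0, 0,0,0,0.05,0]'; python3 - <<'E'
from h import *
c=viewer.camera('scene'); g=cv2.cvtColor(c['frame'],cv2.COLOR_BGR2GRAY)
s=manip.read_state();print(s['ee_pos'],s['force'],s['moment'])
cv2.imwrite('pics/d4.png',cv2.resize(c['frame'][130:230,210:300],None,fx=6,fy=6,interpolation=cv2.INTER_CUBIC))
E
```

```text
t: 6.32
ee_pos: [0.4557, -0.1886, 0.2495]
eef_rot: [[-0.008, 1.0, -0.002], [1.0, 0.008, 0.001], [0.001, -0.002, -1.0]]
force: [0.5, -0.0, -1.3]
width: 0.0232
gripper_force: 30.0
t: 6.82
ee_pos: [0.4561, -0.188, 0.2401]
eef_rot: [[-0.009, 1.0, -0.001], [1.0, 0.009, 0.0], [0.0, -0.001, -1.0]]
force: [0.5, -0.5, -0.2]
width: 0.0235
gripper_force: 30.0
[ 0.45616288 -0.18804168  0.24034982] [-0.02098024 -0.21972159 -1.2982796 ] [-0.09345026  0.04059898  0.00322282]
```

View pics/d4.png

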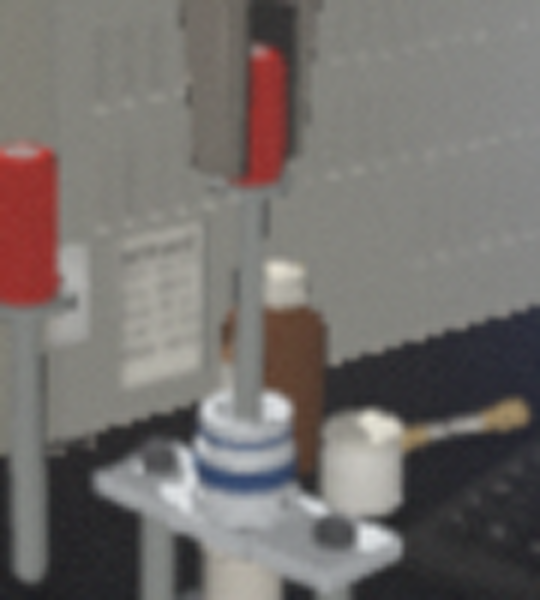

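The tip is in the funnel and centred (shaft at 249, housing at 247 in the crop), with no contact. I'm lowering it in small steps while watching the force.

```bash
python3 -m inch '[0,0,0,0.005,0, 0,0,0,0.01,0, 0,0,0,0.015,0, 0,0,0,0.02,0, 0,0,0,0.02,0]'; python3 -c "
from h import *
s=manip.read_state();print(s['ee_pos'],s['force'],s['moment'])"
```

```text
t: 7.28
ee_pos: [0.4562, -0.1881, 0.2363]
eef_rot: [[-0.009, 1.0, -0.0], [1.0, 0.009, 0.0], [0.0, -0.0, -1.0]]
force: [-0.5, 0.5, -1.2]
width: 0.0237
gripper_force: 30.0
[ 0.45616413 -0.1881027   0.23634464] [-0.54862326  0.47747953 -1.15283757] [-0.06017166  0.03044918  0.02620146]
```

```bash
python3 -m inch '[0,0,0,0.005,0, 0,0,0,0.01,0, 0,0,0,0.015,0, 0,0,0,0.015,0]';  python3 -m inch '[0,0,0,0.005,0, 0,0,0,0.01,0, 0,0,0,0.01,0]'
```

```text
t: 7.62
ee_pos: [0.4562, -0.1881, 0.2333]
eef_rot: [[-0.009, 1.0, -0.0], [1.0, 0.009, 0.0], [0.0, -0.0, -1.0]]
force: [-0.9, -0.7, -0.4]
width: 0.0232
gripper_force: 30.0
t: 7.87
ee_pos: [0.4562, -0.1881, 0.2314]
eef_rot: [[-0.009, 1.0, -0.0], [1.0, 0.009, 0.0], [0.0, -0.0, -1.0]]
force: [-0.9, -0.1, -0.4]
width: 0.0235
gripper_force: 30.0
```

```bash
python3 -m inch '[0,0,0,0.0025,0, 0,0,0,0.005,0, 0,0,0,0.005,0]' | grep -E "pos|force:";  python3 -m inch '[0,0,0,0.0025,0, 0,0,0,0.005,0, 0,0,0,0.005,0]'| grep -E "pos|force:"
```

```text
ee_pos: [0.4564, -0.1883, 0.231]
force: [-1.1, -0.3, 1.6]
gripper_force: 30.0
ee_pos: [0.4567, -0.1885, 0.2306]
force: [-0.3, 0.4, 5.0]
gripper_force: 30.0
```

```bash
python3 -m inch '[0,0,0,0.0025,0, 0,0,0,0.005,0, 0,0,0,0.005,0]' | grep -E "pos|force:";  python3 -m inch '[0,0,0,0.0025,0, 0,0,0,0.005,0, 0,0,0,0.005,0]'| grep -E "pos|force:"
```

```text
ee_pos: [0.4569, -0.1885, 0.2301]
force: [-0.7, 2.0, 7.2]
gripper_force: 30.0
ee_pos: [0.457, -0.1886, 0.2297]
force: [-1.4, 1.6, 10.1]
gripper_force: 30.0
```

```bash
python3 -m inch '[0,0,0,0.0025,0, 0,0,0,0.005,0, 0,0,0,0.005,0]' | grep -E "pos|force:"
```

```text
ee_pos: [0.4571, -0.1886, 0.2292]
force: [-2.1, 1.8, 11.9]
gripper_force: 30.0
```

```bash
python3 -m inch '[0,0,0,0.0025,0, 0,0,0,0.005,0, 0,0,0,0.005,0]' | grep -E "pos|force:";  python3 -m inch '[0,0,0,0.0025,0, 0,0,0,0.005,0, 0,0,0,0.005,0]'| grep -E "pos|force:"
```

```text
ee_pos: [0.4574, -0.1888, 0.229]
force: [-2.9, 2.4, 14.5]
gripper_force: 30.0
ee_pos: [0.4575, -0.1889, 0.2284]
force: [-3.4, 1.2, 16.8]
gripper_force: 30.0
```

```bash
python3 -m inch '[0,0,0,0.0025,0, 0,0,0,0.005,0, 0,0,0,0.005,0]' | grep -E "pos|force:"
```

```text
ee_pos: [0.4575, -0.189, 0.2279]
force: [-3.5, 2.5, 19.8]
gripper_force: 30.0
```

```bash
python3 -m inch '[0,0.005,-0.007,0,0, 0,0.005,-0.007,0.0,0, 0,0.005,-0.007,0.0,0]' | grep -E "pos|force:"
```

```text
ee_pos: [0.4568, -0.1884, 0.2277]
force: [-1.2, 1.4, 16.1]
gripper_force: 30.0
```

```bash
python3 -m inch '[0,0,0,0.0025,0, 0,0,0,0.0025,0]' | grep -E "pos|force:"
```

```text
ee_pos: [0.4567, -0.1884, 0.2268]
force: [-0.7, 0.6, 9.4]
gripper_force: 30.0
```

```bash
python3 -m inch '[0,0,0,0.004,0, 0,0,0,0.008,0, 0,0,0,0.012,0, 0,0,0,0.012,0]' | grep -E "pos|force:"; python3 -m inch '[0,0,0,0.005,0, 0,0,0,0.01,0, 0,0,0,0.015,0, 0,0,0,0.02,0]' | grep -E "pos|force:"
```

```text
ee_pos: [0.4563, -0.1882, 0.2229]
force: [0.2, -0.5, 6.8]
gripper_force: 30.0
ee_pos: [0.4563, -0.1883, 0.2192]
force: [0.8, 0.2, 9.8]
gripper_force: 30.0
```

```bash
python3 -m inch '[0,0,0,0.005,0, 0,0,0,0.01,0, 0,0,0,0.015,0, 0,0,0,0.02,0, 0,0,0,0.025,0]' | grep -E "pos|force:"; python3 -m inch '[0,0,0,0.005,0, 0,0,0,0.01,0, 0,0,0,0.015,0, 0,0,0,0.02,0, 0,0,0,0.025,0]' | grep -E "pos|force:"
```

```text
ee_pos: [0.4563, -0.1883, 0.2142]
force: [-0.3, 0.0, 9.9]
gripper_force: 30.0
ee_pos: [0.455, -0.1874, 0.2069]
force: [0.4, 0.1, 4.9]
gripper_force: 30.0
```

```bash
python3 -m inch '[0,0,0,0.005,0, 0,0,0,0.01,0, 0,0,0,0.015,0, 0,0,0,0.02,0, 0,0,0,0.025,0, 0,0,0,0.03,0, 0,0,0,0.035,0]' | grep -E "pos|force:"; python3 -m inch '[0,0,0,0.005,0, 0,0,0,0.01,0, 0,0,0,0.015,0, 0,0,0,0.02,0, 0,0,0,0.025,0, 0,0,0,0.03,0]' | grep -E "pos|force:"
```

```text
ee_pos: [0.4548, -0.1872, 0.1995]
force: [-0.6, -0.7, 3.0]
gripper_force: 30.0
ee_pos: [0.4551, -0.1874, 0.1939]
force: [0.7, 0.4, 3.5]
gripper_force: 30.0
```

```bash
python3 -m inch '[0,0,0,0.005,0, 0,0,0,0.01,0, 0,0,0,0.015,0]' | grep -E "pos|force:"; python3 -m inch '[0,0,0,0.005,0, 0,0,0,0.01,0, 0,0,0,0.015,0]' | grep -E "pos|force:"
```

```text
ee_pos: [0.455, -0.1873, 0.1907]
force: [0.8, -0.5, 5.0]
gripper_force: 30.0
ee_pos: [0.4549, -0.1873, 0.1877]
force: [0.1, 0.1, 5.1]
gripper_force: 30.0
```

```bash
python3 -m inch '[0,0,0,0.005,0, 0,0,0,0.01,0, 0,0,0,0.015,0]' | grep -E "pos|force:"
```

```text
ee_pos: [0.4549, -0.1872, 0.1847]
force: [0.8, -1.1, 4.0]
gripper_force: 30.0
```

```bash
python3 -m inch '[0,0,0,0.005,0, 0,0,0,0.01,0, 0,0,0,0.015,0]' | grep -E "pos|force:"
```

```text
ee_pos: [0.4549, -0.1872, 0.1816]
force: [0.8, -1.0, 4.0]
gripper_force: 30.0
```

```bash
python3 -m inch '[0,0,0,0.005,0, 0,0,0,0.01,0, 0,0,0,0.015,0]' | grep -E "pos|force:"
```

```text
ee_pos: [0.4549, -0.1872, 0.1786]
force: [0.9, -0.7, 3.3]
gripper_force: 30.0
```

```bash
python3 -m inch '[0,0,0,0.005,0, 0,0,0,0.01,0, 0,0,0,0.015,0, 0,0,0,0.02,0]' | grep -E "pos|force:"
```

```text
ee_pos: [0.455, -0.1873, 0.1749]
force: [-0.4, -0.1, 8.3]
gripper_force: 30.0
```

```bash
python3 -m inch '[0,0,0,0.0025,0, 0,0,0,0.005,0, 0,0,0,0.005,0]' | grep -E "pos|force:"
```

```text
ee_pos: [0.4552, -0.1874, 0.1746]
force: [-0.1, 0.2, 8.6]
gripper_force: 30.0
```

```bash
python3 -m inch '[0,0,0,0.0025,0, 0,0,0,0.005,0, 0,0,0,0.005,0]' | grep -E "pos|force:"
```

```text
ee_pos: [0.4553, -0.1876, 0.1742]
force: [-0.7, 0.2, 10.7]
gripper_force: 30.0
```

```bash
python3 -m inch '[0,0,0,0.003,0, 0,0,0,0.006,0, 0,0,0,0.009,0, 0,0,0,0.009,0]' | grep -E "pos|force:"
```

```text
ee_pos: [0.4556, -0.1878, 0.1734]
force: [-1.5, 0.4, 16.4]
gripper_force: 30.0
```

```bash
python3 -m inch '[0,0,0,0.003,0, 0,0,0,0.005,0, 0,0,0,0.005,0, 0,0,0,0.005,0]' | grep -E "pos|force:"
```

```text
ee_pos: [0.4558, -0.188, 0.1733]
force: [-3.9, 1.0, 22.1]
gripper_force: 30.0
```

The force stiffened to 22 N with no further travel, so the cartridge is home on the backstop at about 56 to 57 mm of travel. I'm withdrawing the rod.

```bash
python3 -m inch '[0,0,0,-0.02,0, 0,0,0,-0.05,0, 0,0,0,-0.1,0, 0,0,0,-0.18,0, 0,0,0,-0.26,0, 0,0,0,-0.34,0, 0,0,0,-0.42,0, 0,0,0,-0.5,0, 0,0,0,-0.55,0, 0,0,0,-0.55,0]'; python3 - <<'E'
from h import *
c=viewer.camera('scene'); pickle.dump(c,open('scene5.pkl','wb'))
s=manip.read_state();print(s['ee_pos'],s['force'],s['moment'],s['width'])
cv2.imwrite('pics/d5.png',cv2.resize(c['frame'][70:270,180:340],None,fx=3,fy=3,interpolation=cv2.INTER_CUBIC))
p=s['ee_pos'];print([proj(c,[p+[0,0,d]]) for d in(0,-.0046,-.1126)])
E
```

```text
t: 16.45
ee_pos: [0.4553, -0.1875, 0.2819]
eef_rot: [[-0.009, 1.0, 0.002], [1.0, 0.009, -0.001], [-0.001, 0.002, -1.0]]
force: [0.0, -0.2, -0.7]
width: 0.0234
gripper_force: 30.0
[ 0.45489211 -0.18717461  0.28035708] [-0.08985647  0.08525021 -1.87236237] [-0.06141783  0.05231004 -0.00896481] 0.023472951593087783
[array([[250.78569593, 139.67883207]]), array([[250.75664201, 141.61239235]]), array([[250.10560259, 184.99273178]])]
```

View pics/d5.png

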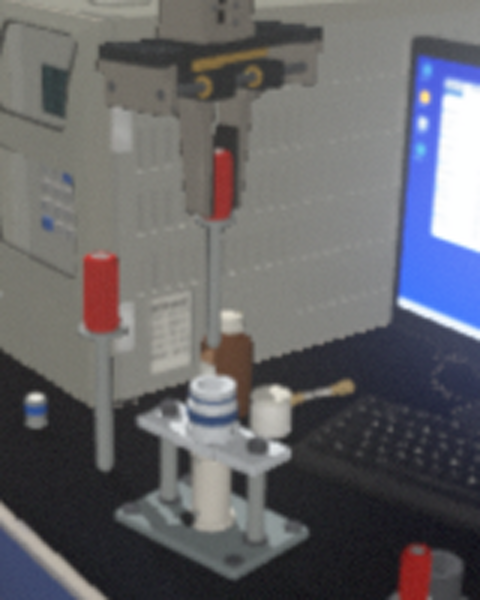

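The rod is out, its tip (scene 251,185) is where expected, so there was no slip, and the bystanders haven't moved. I'm returning to the holder.

```bash
python3 -m inch '[0,-0.2,0,0,0, 0,-0.4,0,0,0, 0,-0.6,0,0,0, 0,-0.8,0,0,0, 0,-0.95,0.01,0,0, 0,-1,0.015,0,0, 0,-1,0.015,0,0]'|grep pos; python3 -m inch '[0,-0.073,0,0.1,0, 0,-0.073,0,0.25,0, 0,-0.073,0,0.4,0, 0,-0.073,0,0.45,0, 0,-0.073,0,0.45,0, 0,-0.073,0,0.45,0]'; python3 -c "
from h import *
s=manip.read_state();print(s['ee_pos'],s['force'])"
```

```text
ee_pos: [0.4587, -0.3885, 0.2775]
t: 17.58
ee_pos: [0.4601, -0.4006, 0.1903]
eef_rot: [[-0.01, 1.0, -0.0], [1.0, 0.01, 0.001], [0.001, -0.0, -1.0]]
force: [0.6, 0.1, -1.0]
width: 0.0238
gripper_force: 30.0
[ 0.46005568 -0.40061763  0.19031001] [ 0.61911849  0.05227179 -0.95624963]
```

```bash
python3 -m inch '[0,-0.007,0,0.05,0, 0,-0.007,0,0.1,0, 0,-0.007,0,0.15,0, 0,-0.007,0,0.17,0, 0,-0.007,0,0.19,0, 0,-0.007,0,0.21,0, 0,-0.007,0,0.21,0]'|grep -E 'pos|force:'; python3 -m inch '[0,0,0,0.02,0, 0,0,0,0.04,0, 0,0,0,0.06,0, 0,0,0,0.08,0, 0,0,0,0.1,0, 0,0,0,0.11,0, 0,0,0,0.11,0]'|grep -E 'pos|force:'
```

```text
ee_pos: [0.4597, -0.4029, 0.147]
force: [-0.1, -0.0, -1.2]
gripper_force: 30.0
ee_pos: [0.4597, -0.4029, 0.1252]
force: [0.5, 0.2, -0.6]
gripper_force: 30.0
```

```bash
python3 -m inch '[0,0,0,0.003,0, 0,0,0,0.006,0, 0,0,0,0.009,0, 0,0,0,0.012,0, 0,0,0,0.012,0]'|grep -E 'pos|force:'
```

```text
ee_pos: [0.4599, -0.4032, 0.1235]
force: [1.0, -0.4, -0.5]
gripper_force: 30.0
```

```bash
python3 -m inch '[0,0,0,0.003,0, 0,0,0,0.005,0, 0,0,0,0.005,0]'|grep -E 'pos|force:'
```

```text
ee_pos: [0.4599, -0.4032, 0.1225]
force: [0.8, -0.3, 0.1]
gripper_force: 30.0
```

```bash
python3 -m inch '[0,0,0,0.003,0, 0,0,0,0.005,0, 0,0,0,0.005,0]'|grep -E 'pos|force:'
```

```text
ee_pos: [0.46, -0.4035, 0.1224]
force: [-1.8, 0.7, 3.8]
gripper_force: 30.0
```

The rod is standing on the floor of the holder, so I'm opening fully and retreating upwards.

```bash
python3 -m inch '[0.3,0,0,0,0, 0.6,0,0,0,0, 1,0,0,0,0, 1,0,0,0,0, 1,0,0,0,0, 1,0,0,0,0, 1,0,0,0,0, 1,0,0,0,0, 1,0,0,0,0, 1,0,0,0,0]'|grep -E 'pos|width'; python3 -c "
from h import *
s=manip.read_state();print(s['width'],s['force'])"
```

```text
ee_pos: [0.4598, -0.4032, 0.1215]
width: 0.0851
0.08505210063194221 [0.39087481 0.28496679 1.84335762]
```

```bash
python3 -m inch '[1,0,0,-0.03,0, 1,0,0,-0.1,0, 1,0,0,-0.25,0, 1,0,0,-0.4,0, 1,0,0,-0.6,0, 1,0,0,-0.75,0, 1,0,0,-0.75,0, 1,0,0,-0.75,0, 1,0,0,-0.75,0, 1,0,0,-0.75,0]'|grep -E 'pos|force:|t:'; python3 - <<'E'
from h import *
c=viewer.camera('scene')
print([r[0] for r in red(c)])
cv2.imwrite('pics/d6.png',cv2.resize(c['frame'][130:330,150:350],None,fx=3,fy=3,interpolation=cv2.INTER_CUBIC))
E
```

```text
t: 21.33
ee_pos: [0.4592, -0.4024, 0.2695]
eef_rot: [[-0.009, 1.0, -0.002], [1.0, 0.009, 0.003], [0.003, -0.002, -1.0]]
force: [-0.9, -0.8, 0.4]
gripper_force: 0.0
[array([213. , 167.5]), array([328.9, 221.8]), array([317.5, 261.6])]
```

View pics/d6.png

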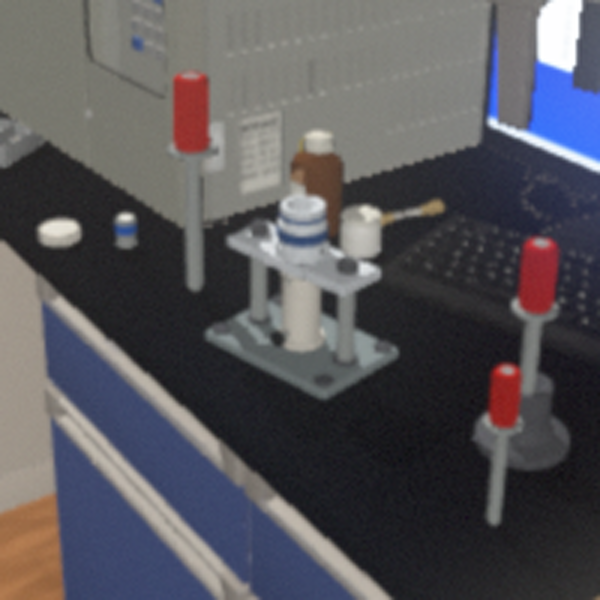

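The rod stands in its holder where it began (scene 328.9,221.8 against 328.9,221.6 at the start), the bystanders are in place and the gripper is clear.

```bash
python3 -c "
from workcell import manip
print(manip.finish_job())"
```

```text
the job is handed in; nothing more can be done
None
```

The job is handed in at about 21 s: the cartridge was pushed firmly onto the backstop (highest force read 22 N, limit 25 N), the rod is back in its holder, and nothing else on the bench was moved.

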